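# Space a tile blank off its stop and hold it

### The arm

A 7-joint arm with a two-finger parallel gripper is mounted at the origin on the work surface. World frame = base frame: x ahead of the robot, y to its left, z up, the work surface at z = 0. Lengths are in m, angles in rad, forces in N, time in s.
With the tool pointing down it reaches from about 0.4 to 0.85 m from the base axis. Payload 4.4 kg.
Tool frame: the origin (TCP) lies between the finger pads; the fingertips stand 17 mm ahead of it and the grasp point (between the pads) lies 2 mm behind it; z points along the fingers, y is the direction in which the jaws open and shut (so a half turn about z gives the same grasp; the last joint's range is limited). The gripper opens to 94 mm and grips with 3 to 60 N. Pads are 16 mm wide; open, the fingers measure 119 mm over their backs; the gripper's body (75 mm by 177 mm) begins 78 mm behind the grasp point.
Start: joints at [1.258, 0.628, 0.038, 1.517, -0.027, 0.996, -0.02], TCP at [0.159, -0.63, 0.222] pointing down, gripper open.
Joint ranges: [-3.06, 3.06], [-0.37, 2.12], [-1.25, 1.32], [0.18, 2.47], [-1.1, 4.24], [0.23, 1.98], [-2.94, 2.94]. Speed limits (rad/s): [2.57, 2.57, 3.14, 3.14, 3.14, 3.14, 3.14].

### API

Orientations are given as a 3x3 rotation matrix whose columns are the frame's x, y, z axes.
In Python, from cell import r, cams, finder gives the robot as it stands. The module is installed in compiled form; this text tells all that it offers.
- The arm moves only by the tool apply_moves, never from a script. Its argument "steps" is a list of rows, each an object with "gripper": the finger opening in m, from 0 to 0.094; "xyz": the shift along the tool's x, y, z in m, a list of three; "yaw": the turn about the tool's z in degrees. A call has exactly 8 rows; each row is the pose to reach, as a shift and turn from the pose measured when the call began, along the tool's axes at that moment; what a row does not reach only later rows make up. A row lasts 1/12 s, in which the tool goes at most 41.7 mm and 7.16 degrees, less where a joint would pass 70% of its speed; a pose out of reach is approached as far as the arm can. A call with a gripper value outside its range is refused whole. The fingers move at their own pace and stop on an object; the grip force is fixed at half the most. Time passes only in rows, so rows that repeat a pose let the fingers close, or fill a call up. It gives the time, the measured TCP pose, the force and the opening at its end, in the units of the state.
- r.state(): the state, without advancing time (a new reading comes with each control period).
- cams.capture(name): name is "scene" or "top" or "wrist"; returns the picture (420x560x3 uint8, blue, green, red); there is no depth.
- cams.camera_model(name): a dict with "fx", "fy", "cx", "cy" (pixels), "extrinsics" (4x4, takes a point from world to camera coordinates). Camera axes: x right, y down, z forward; pixel columns grow to the right and rows downward; lengths in m; the calibration is good to about 2 mm. A picture is of the moment at which its call begins: read the wrist's pose just before it. camera_model takes no time and is no camera call; for the wrist camera it gives the pose at the moment of the call.
- r.job_done(): hands the job in, once; it reports no verdict.
Trained networks look in the newest picture that a camera, given by its name, has taken for a name from the list of things; names that differ only in an ending like _2 or _b are one class to them, and where a whole thing is asked for, a point or a joint stands for the part that bears it (a point fixed in the world has none). Each returns a list of dicts, best first, with "confidence" (0 to 1); they miss things now and then, are a little off and sometimes report something else, mostly with a low value. They report only what shows in the picture. A call takes as long as a camera call. They do not tell look-alikes from the thing itself.
- finder.trace(camera, query): "region" (420x560 bool, what is visible of it) and "point" ([column, row] in pixels, amid what is visible of it).
The state is a dict: "t": time; "q": joint angles; "qvel": joint speeds; "tau": joint torques, N m; "tool_pos": TCP position; "tcp_rot": TCP orientation; "contact_force": force on the tool from outside, world axes, zero at the start; "torque": the same for the moment, N m; "width": finger opening in m.
Only numpy, scipy, OpenCV 4.12 (cv2) and the standard library are available. Lean on these libraries where they do the work, as an engineer would, in place of code of your own. Each camera call takes 0.05 s, during which the arm holds its last target. There are 200 camera calls.

### The job

Take the plain flat metal spacer out of the wooden rack and slide it upright, down to the board, about midway along whichever gap beside the grey tile in the jig is wide enough for it, and let it go. Then slide the tile squarely and flat along the board against the spacer so that tile, spacer and stop sit flush together, and finish while still holding the tile pressed firmly against the spacer, gripper on the tile only. Leave the scraper in the rack, the glue bottle and the sanding block alone.

Things in the scene. Friction and masses are not known exactly. Their poses are not given: they have to be found in the camera images.
- jig: Fixed plywood base board of the jig, 170 (its x) x 210 (its y) x 10 mm thick. Origin: centre of its underside, on the bench. Along its y axis lie, in a row: a stop, the tile, the other stop.
- stop_slim: Slim wooden stop fixed on the jig board, 70 (x) x 14 (y) x 25 mm high, axes parallel to the jig's. Origin: centre of its underside, on the board's top face, 69 mm to the +y or the -y side of the jig's centre (it varies which). The gap between its inner face and the tile is the wide one, 15 to 19 mm; the spacer fits here.
- stop_broad: Broad wooden stop fixed on the jig board, 70 (x) x 36 (y) x 25 mm high, on the other side of the tile, also 69 mm from the jig's centre. Origin: centre of its underside. The gap between it and the tile is only 4 to 8 mm, too narrow for the spacer.
- tile_center (a point): Centre of the loose grey interlocking tile, 60 (x) x 90 (y) x 20 mm thick, about 0.1 kg, lying flat on the jig board (its centre 20 mm above the bench), x and y roughly along the jig's. Both x edges carry two square tabs near their ends (9 mm square-cut, out to 38.5 mm from the centre, from 29 to 43 mm off the middle), leaving 58 mm of straight edge between them, where the tile can be gripped across its 60 mm from above. Its y edges, facing the stops, are straight.
- spacer_center (a point): Centre of the loose spacer, a plain aluminium slab 50 (x) x 12 (y) x 66 mm tall (z), about 0.1 kg, edges rounded 1 mm. It starts upright in one of the rack's two slots, its lower 24 mm in the slot, its top 76 mm above the bench and 42 mm above the rack. Standing on the jig board its centre is 43 mm above the bench; it then sticks out 41 mm above the stops.
- rack: Fixed wooden rack block 170 (x) x 60 (y) x 34 mm high with two slots 52 x 14 mm, 24 mm deep, open upward, centred 36 mm to the +x and -x side of its centre. Origin: centre of its underside. One slot holds the spacer, the other the scraper (it varies which).
- scraper: Bystander: a scraper with a steel foot 50 x 12 mm and an upright round wooden handle (22 mm thick, top 84 mm above the bench), in the other slot. Origin: centre of its underside. Leave it there.
- glue: Bystander: white glue bottle, 56 mm across, 150 mm tall, standing beyond the work. Origin: centre of its underside.
- sanding_block: Bystander: cork and rubber sanding block 90 x 60 x 34 mm, lying beyond the work. Origin: centre of its underside.
Things that resemble listed ones, but are neither listed nor needed, are in the scene too. There is more than one size of the part that bears tile_center; the job needs the largest.

How it is judged:
By the outcome, as a careful person would: the job done as asked, in the order asked, and still so for the second after the job is handed in, while the arm keeps its last pose, push and grip.
It also fails if it takes over 58 s, if anything falls off the work surface, if the arm or the gripper's body presses on something with over 40 N, if the wrist force passes 120 N, or if a joint passes its speed limit or range.

## Working session

There is one attempt and no reset: what is moved stays moved. The work goes in short steps, Python scripts to look and compute and a tool call to move; the robot and the scene stay as the last step left them, time stands still between calls to the robot, and variables do not carry over. Pictures are saved under pics/ and viewed, about 8 in all and at most 12, crops included, and the job is handed in when it is done.

Besides the shell and the picture viewer there is one more tool, called after ">>>" by a JSON object that holds its "op" and its "data". apply_moves: Moves the arm, as the interface text tells. Its arguments: {"type":"object","properties":{"steps":{"type":"array","items":{"type":"object","properties":{"gripper":{"type":"number"},"xyz":{"type":"array","items":{"type":"number"}},"yaw":{"type":"number"}}}}},"required":["steps"]}

```bash
mkdir -p pics; cat > h.py <<'E'
import numpy as np, cv2
from cell import r, cams, finder
def ray(cam,px,z):
    m=cams.camera_model(cam) if isinstance(cam,str) else cam
    E=np.array(m["extrinsics"]);R=E[:3,:3];t=E[:3,3];c=-R.T@t
    d=R.T@np.array([(px[0]-m["cx"])/m["fx"],(px[1]-m["cy"])/m["fy"],1.])
    return c+d*(z-c[2])/d[2]
def proj(cam,P):
    m=cams.camera_model(cam) if isinstance(cam,str) else cam
    E=np.array(m["extrinsics"]);p=E[:3,:3]@np.array(P)+E[:3,3]
    return np.array([m["fx"]*p[0]/p[2]+m["cx"],m["fy"]*p[1]/p[2]+m["cy"]])
E
python3 - <<'E'
from h import *
for c in("scene","top"):
    im=cams.capture(c); cv2.imwrite(f"pics/{c}0.png",im)
    m=cams.camera_model(c);E=np.array(m["extrinsics"]);print(c,m["fx"],-E[:3,:3].T@E[:3,3])
    for q in["jig","stop_slim","stop_broad","tile_center","spacer_center","rack","scraper","glue","sanding_block"]:
        print(q,[(round(d["confidence"],2),np.round(d["point"]).tolist(),np.round(ray(c,d["point"],.03)[:2],3).tolist(),int(d["region"].sum())) for d in finder.trace(c,q)])
s=r.state();print(s["t"],s["tool_pos"],np.round(s["tcp_rot"],3))
E
```

```text
scene 402.253092885415 [1.09614595 0.31359051 0.5382632 ]
jig [(0.88, [372.0, 264.0], [0.594, 0.182], 4728)]
stop_slim [(0.91, [402.0, 263.0], [0.564, 0.225], 479)]
stop_broad [(0.9, [338.0, 227.0], [0.535, 0.089], 680)]
tile_center [(0.93, [374.0, 242.0], [0.539, 0.163], 1627), (0.77, [365.0, 336.0], [0.737, 0.229], 1449), (0.58, [402.0, 200.0], [0.387, 0.165], 607)]
spacer_center [(0.86, [222.0, 178.0], [0.521, -0.21], 353), (0.28, [371.0, 240.0], [0.536, 0.156], 1589)]
rack []
scraper [(0.66, [183.0, 241.0], [0.727, -0.138], 2095), (0.65, [373.0, 261.0], [0.586, 0.181], 5062), (0.53, [204.0, 197.0], [0.599, -0.198], 323)]
glue [(0.88, [182.0, 242.0], [0.728, -0.138], 2163)]
sanding_block [(0.75, [273.0, 322.0], [0.787, 0.103], 2305)]
top 396.6233135013834 [ 0.49498747 -0.02158339  0.70742017]
jig [(0.57, [179.0, 211.0], [0.562, 0.137], 8009)]
stop_slim [(0.78, [135.0, 218.0], [0.552, 0.211], 488), (0.23, [207.0, 94.0], [0.767, 0.089], 1776)]
stop_broad [(0.63, [211.0, 232.0], [0.524, 0.083], 969)]
tile_center [(0.95, [135.0, 130.0], [0.704, 0.214], 1139), (0.83, [170.0, 229.0], [0.531, 0.152], 2049)]
spacer_center []
rack [(0.92, [361.0, 196.0], [0.583, -0.176], 2969)]
scraper [(0.65, [365.0, 168.0], [0.631, -0.184], 373)]
glue [(0.7, [324.0, 94.0], [0.764, -0.117], 1622)]
sanding_block [(0.82, [206.0, 92.0], [0.77, 0.09], 1735)]
1.0 [ 0.15880518 -0.63033014  0.22249312] [[ 0.97   0.244  0.   ]
 [ 0.244 -0.97  -0.   ]
 [ 0.     0.    -1.   ]]
```

View pics/top0.png

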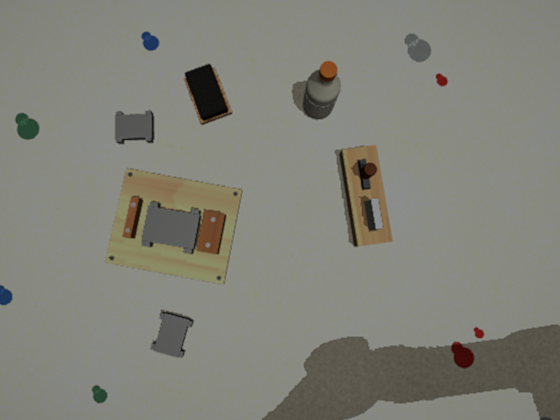

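View pics/scene0.png

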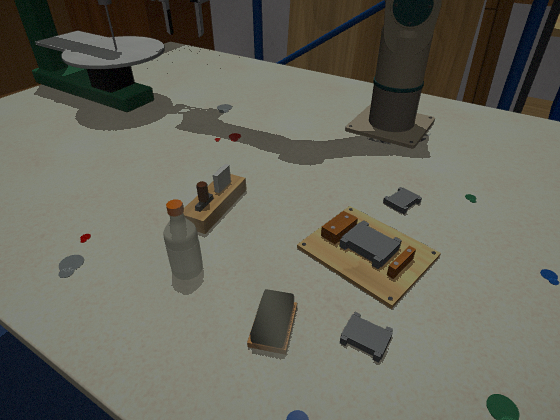

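The top view shows three tiles: one in the jig at (171,228), and smaller ones at (135,127) and (173,333). The jig one is the largest, so I'll use it. Two upright things stand in the rack: a pale plain slab at (374,213), which is the spacer, and a dark foot with a round handle at (367,170), which is the scraper. The slim stop is at (131,217), so the wide gap is on the left. Next is one close crop and the angles.

```bash
python3 - <<'E'
from h import *
im=cams.capture("top")
a=cv2.resize(im[140:250,330:400],None,fx=5,fy=5,interpolation=2);b=cv2.resize(im[165:285,100:245],None,fx=3,fy=3,interpolation=2)
o=np.zeros((560,800,3),np.uint8);o[:550,:350]=a;o[:360,360:795]=b;cv2.imwrite("pics/crop1.png",o)
for q,z,ex in[("jig",.01,0),("tile_center",.03,1),("stop_slim",.035,0),("stop_broad",.035,0),("rack",.034,0)]:
    D=finder.trace("top",q)
    if not D: print(q,"none");continue
    for d in D[:2]:
        c=max(cv2.findContours(d["region"].astype(np.uint8),0,2)[0],key=cv2.contourArea)[:,0]
        w=np.array([ray("top",p,z)[:2] for p in c],np.float32)
        (cx,cy),(ww,hh),an=cv2.minAreaRect(w);print(q,round(d["confidence"],2),np.round([cx,cy,ww,hh],4),round(an,1))
E
```

```text
jig 0.67 [0.538  0.1495 0.2104 0.1694] 78.4
tile_center 0.74 [0.3549 0.1476 0.0558 0.0675] 73.2
tile_center 0.69 [0.5336 0.1495 0.0922 0.0762] 79.7
stop_slim 0.87 [0.5507 0.2135 0.0217 0.0678] 78.2
stop_slim 0.63 [0.5362 0.1429 0.206  0.1652] 78.1
stop_broad 0.71 [0.5237 0.0816 0.0403 0.07  ] 76.9
rack 0.86 [ 0.5833 -0.1822  0.1697  0.0669] 7.4
rack 0.58 [0.5336 0.1486 0.0923 0.0744] 78.7
```

View pics/crop1.png

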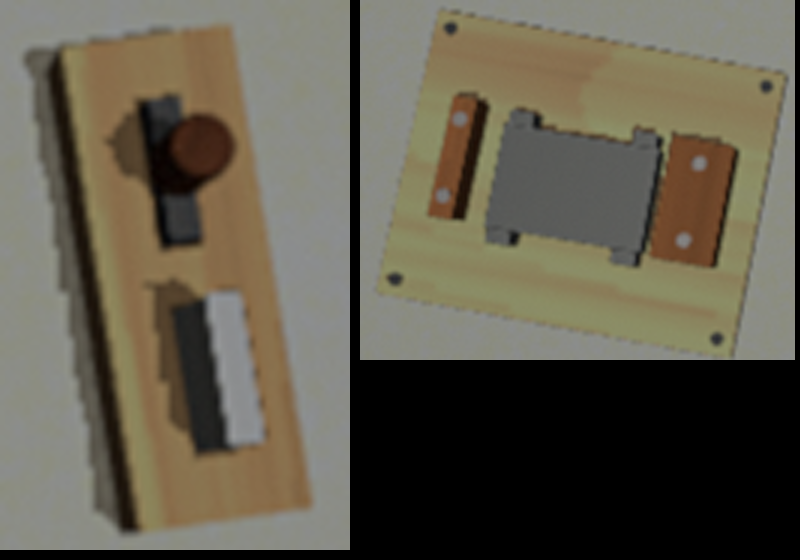

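The crop settles it. The plain pale slab's top face is at about px (377,214), and the scraper is in the other slot. In the jig, the wide gap is between the slim stop on the left and the tile. Next I work out the approach.

```bash
cat >> h.py <<'E'
def togo(P,ang):  # target TCP and world angle (deg) of tool x -> shift in tool axes, yaw
    s=r.state();R=np.array(s["tcp_rot"]);d=R.T@(np.array(P)-s["tool_pos"])
    a=np.degrees(np.arctan2(R[1,0],R[0,0]));dy=-(ang-a);dy=(dy+180)%360-180
    print("shift mm",np.round(d*1000,1),"yaw",round(dy,1),"| tcp",np.round(s["tool_pos"],4),"ang",round(a,2),"tilt",np.round(R[:2,2],4),"F",np.round(s["contact_force"],1),"w",round(s["width"],4),"t",s["t"])
E
python3 - <<'E'
from h import *
cs=[ray("top",(330+x/5-.4,140+y/5-.4),.076)[:2] for x,y in[(207,293),(240,291),(265,442),(228,447)]]
cs=np.array(cs);c=cs.mean(0);print(np.round(cs,4),c)
e=cs[0]-cs[3];print(np.degrees(np.arctan2(e[1],e[0])));e=cs[1]-cs[2];print(np.degrees(np.arctan2(e[1],e[0])))
rk=np.array([.5833,-.1822]);print(rk-.036*np.array([.991,.13]))
togo([*c,.17],7.6)
E
```

```text
[[ 0.5727 -0.1816]
 [ 0.5732 -0.1922]
 [ 0.5244 -0.1983]
 [ 0.523  -0.1863]] [ 0.5483184  -0.18960867]
5.497368331924167
7.054572717960767
[ 0.547624 -0.18688 ]
shift mm [ 485.3 -332.2   52.5] yaw 6.5 | tcp [ 0.1588 -0.6303  0.2225] ang 14.14 tilt [ 0.0001 -0.    ] F [-0.5 -0.5 -0.5] w 0.0939 t 1.3
```

>>> {"op": "apply_moves", "data": {"steps": [{"xyz": [0.485,-0.332,0.02],"yaw": 6.5,"gripper": 0.06},{"xyz": [0.485,-0.332,0.02],"yaw": 6.5,"gripper": 0.06},{"xyz": [0.485,-0.332,0.02],"yaw": 6.5,"gripper": 0.06},{"xyz": [0.485,-0.332,0.02],"yaw": 6.5,"gripper": 0.06},{"xyz": [0.485,-0.332,0.02],"yaw": 6.5,"gripper": 0.06},{"xyz": [0.485,-0.332,0.02],"yaw": 6.5,"gripper": 0.06},{"xyz": [0.485,-0.332,0.02],"yaw": 6.5,"gripper": 0.06},{"xyz": [0.485,-0.332,0.02],"yaw": 6.5,"gripper": 0.06}]}}

```text
t: 1.97
tool_pos: [0.3806, -0.3791, 0.2114]
tcp_rot: [[0.991, 0.133, 0.001], [0.133, -0.991, -0.0], [0.0, 0.0, -1.0]]
contact_force: [1.4, -0.2, 0.6]
width: 0.0601
```

```bash
python3 -c "
from h import *
togo([.5481,-.1890,.20],7.2)"
```

```text
shift mm [ 191.3 -166.2   11.4] yaw 0.4 | tcp [ 0.3806 -0.3791  0.2114] ang 7.63 tilt [ 0.0005 -0.0004] F [ 1.4 -0.2  0.6] w 0.0601 t 1.9667
```

>>> {"op": "apply_moves", "data": {"steps": [{"xyz": [0.191,-0.166,0.011],"yaw": 0.4,"gripper": 0.04},{"xyz": [0.191,-0.166,0.011],"yaw": 0.4,"gripper": 0.04},{"xyz": [0.191,-0.166,0.011],"yaw": 0.4,"gripper": 0.04},{"xyz": [0.191,-0.166,0.011],"yaw": 0.4,"gripper": 0.04},{"xyz": [0.191,-0.166,0.011],"yaw": 0.4,"gripper": 0.04},{"xyz": [0.191,-0.166,0.011],"yaw": 0.4,"gripper": 0.04},{"xyz": [0.191,-0.166,0.011],"yaw": 0.4,"gripper": 0.04},{"xyz": [0.191,-0.166,0.011],"yaw": 0.4,"gripper": 0.04}]}}

```text
t: 2.63
tool_pos: [0.55, -0.1853, 0.2001]
tcp_rot: [[0.991, 0.133, 0.001], [0.133, -0.991, 0.001], [0.002, -0.001, -1.0]]
contact_force: [-0.2, -0.5, 1.0]
width: 0.0401
```

```bash
python3 - <<'E'
from h import *
togo([.5481,-.1890,.061],7.2)
im=cams.capture("wrist");cv2.imwrite("pics/w1.png",im)
print(np.round(proj("wrist",r.state()["tool_pos"]),0))
for q in("spacer_center","rack"):
  for d in finder.trace("wrist",q):
    z=.076 if q[0]=="s" else .034
    c=max(cv2.findContours(d["region"].astype(np.uint8),0,2)[0],key=cv2.contourArea)[:,0]
    w=np.array([ray("wrist",p,z)[:2] for p in c],np.float32)
    (cx,cy),(ww,hh),an=cv2.minAreaRect(w);print(q,round(d["confidence"],2),d["point"],np.round([cx,cy,ww,hh],4),round(an,1))
E
```

```text
shift mm [ -2.6   3.5 139.1] yaw 0.4 | tcp [ 0.55   -0.1853  0.2001] ang 7.62 tilt [0.0014 0.0012] F [-0.2 -0.5  1. ] w 0.0401 t 2.6333
[283. 263.]
spacer_center 0.74 [285.0, 206.7] [ 0.5494 -0.1932  0.0545  0.0133] 7.1
spacer_center 0.57 [27.5, 188.3] [0.5373 0.0389 0.0449 0.0674] 77.9
rack 0.95 [287.7, 162.4] [ 0.5815 -0.1906  0.1696  0.0619] 6.9
```

View pics/w1.png

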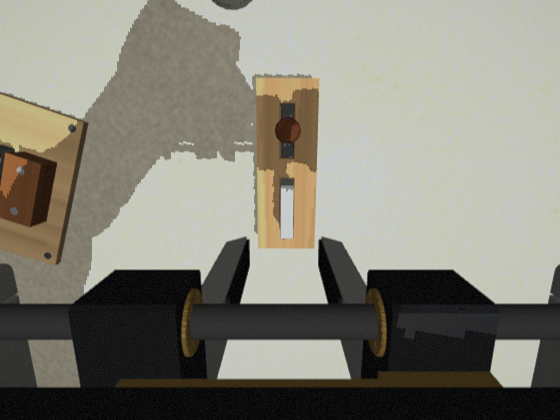

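The wrist view shows the spacer's pale top face at about (288,212), between and ahead of the fingers, and the scraper handle at (288,130). The wrist and top estimates disagree by about 4 mm in y, so I go lower and look again.

>>> {"op": "apply_moves", "data": {"steps": [{"xyz": [-0.002,0.006,0.04],"yaw": 0.6,"gripper": 0.045},{"xyz": [-0.002,0.006,0.08],"yaw": 0.6,"gripper": 0.045},{"xyz": [-0.002,0.006,0.095],"yaw": 0.6,"gripper": 0.045},{"xyz": [-0.002,0.006,0.095],"yaw": 0.6,"gripper": 0.045},{"xyz": [-0.002,0.006,0.095],"yaw": 0.6,"gripper": 0.045},{"xyz": [-0.002,0.006,0.095],"yaw": 0.6,"gripper": 0.045},{"xyz": [-0.002,0.006,0.095],"yaw": 0.6,"gripper": 0.045},{"xyz": [-0.002,0.006,0.095],"yaw": 0.6,"gripper": 0.045}]}}

```text
t: 3.45
tool_pos: [0.5462, -0.1983, 0.1071]
tcp_rot: [[0.994, 0.112, 0.002], [0.112, -0.994, -0.003], [0.002, 0.003, -1.0]]
contact_force: [0.6, -0.7, 0.2]
width: 0.0451
```

```bash
python3 - <<'E'
from h import *
togo([.549,-.192,.061],7.0)
im=cams.capture("wrist");cv2.imwrite("pics/w2.png",im)
s=r.state();p=np.array(s["tool_pos"]);print(proj("wrist",p),proj("wrist",[p[0],p[1],.076]))
g=cv2.cvtColor(im,cv2.COLOR_BGR2HSV)
m=((g[...,1]<40)&(g[...,2]>120)).astype(np.uint8)
n,l,st,ce=cv2.connectedComponentsWithStats(m)
for i in range(1,n):
    if 300<st[i,4]<20000:
        c=max(cv2.findContours((l==i).astype(np.uint8),0,2)[0],key=cv2.contourArea)[:,0]
        w=np.array([ray("wrist",q,.076)[:2] for q in c],np.float32);print(st[i],ce[i],cv2.minAreaRect(w))
for d in finder.trace("wrist","spacer_center"): print(d["confidence"],d["point"],ray("wrist",d["point"],.076))
E
```

```text
shift mm [ 3.4 -6.  46.1] yaw -0.5 | tcp [ 0.5462 -0.1983  0.1071] ang 6.46 tilt [ 0.0024 -0.0027] F [ 0.6 -0.7  0.2] w 0.0451 t 3.45
[282.71844174 263.10042091] [282.69621215 244.22365369]
[ 258  200   20   76 1380] [267.76014493 237.61884058] ((0.5487270355224609, -0.1883596032857895), (0.048886749893426895, 0.011530597694218159), 7.418421268463135)
[  28  340   40   47 1420] [ 48.6471831  362.98802817] ((0.44297319650650024, -0.048659443855285645), (0.03621378913521767, 0.021445680409669876), 6.429065227508545)
[ 209  340  150   39 5387] [283.5659922  359.56357899] ((0.46417394280433655, -0.20802529156208038), (0.029803689569234848, 0.10315968096256256), 6.403829097747803)
[ 502  340   38   47 1377] [520.39651416 361.1771968 ] ((0.47897061705589294, -0.3688974976539612), (0.03638554364442825, 0.021935390308499336), 6.428563117980957)
0.72 [267.3, 231.5] [ 0.55315684 -0.18744839  0.076     ]
```

View pics/w2.png

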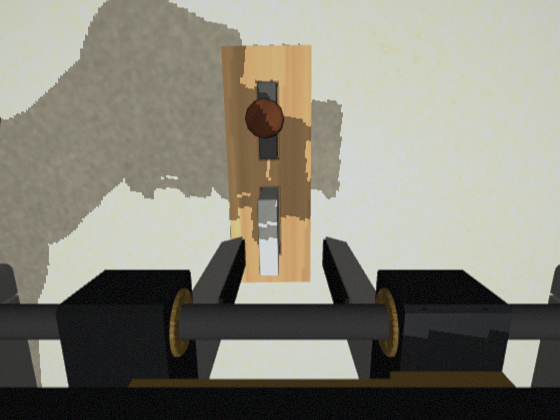

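The spacer top is now cleanly resolved, at px (268,238) and world (0.5487, -0.1884), 48.9 x 11.5 mm at 7.4°. The arm is about 10 mm off sideways, so I correct that first and then descend.

>>> {"op": "apply_moves", "data": {"steps": [{"xyz": [0.004,-0.01,0.0],"yaw": -0.9,"gripper": 0.045},{"xyz": [0.004,-0.01,0.0],"yaw": -0.9,"gripper": 0.045},{"xyz": [0.004,-0.01,0.0],"yaw": -0.9,"gripper": 0.045},{"xyz": [0.004,-0.01,0.0],"yaw": -0.9,"gripper": 0.045},{"xyz": [0.004,-0.01,0.0],"yaw": -0.9,"gripper": 0.045},{"xyz": [0.004,-0.01,0.0],"yaw": -0.9,"gripper": 0.045},{"xyz": [0.004,-0.01,0.0],"yaw": -0.9,"gripper": 0.045},{"xyz": [0.004,-0.01,0.0],"yaw": -0.9,"gripper": 0.045}]}}

```text
t: 4.22
tool_pos: [0.5487, -0.1876, 0.1065]
tcp_rot: [[0.992, 0.128, 0.001], [0.128, -0.992, -0.002], [0.001, 0.003, -1.0]]
contact_force: [-0.0, 0.4, 0.9]
width: 0.0449
```

```bash
python3 - <<'E'
from h import *
togo([.5487,-.1884,.061],7.3)
cams.capture("top")
togo([.5487,-.1884,.061],7.3)
E
```

```text
shift mm [-0.2  0.7 45.5] yaw 0.1 | tcp [ 0.5487 -0.1876  0.1065] ang 7.37 tilt [ 0.0014 -0.0023] F [-0.   0.4  0.9] w 0.0449 t 4.2167
shift mm [-0.2  0.7 45.6] yaw 0.1 | tcp [ 0.5487 -0.1876  0.1066] ang 7.37 tilt [ 0.0014 -0.0024] F [0.1 0.2 0.1] w 0.0447 t 4.2667
```

>>> {"op": "apply_moves", "data": {"steps": [{"xyz": [0,0.0007,0.01],"yaw": 0,"gripper": 0.045},{"xyz": [0,0.0007,0.02],"yaw": 0,"gripper": 0.045},{"xyz": [0,0.0007,0.03],"yaw": 0,"gripper": 0.045},{"xyz": [0,0.0007,0.038],"yaw": 0,"gripper": 0.045},{"xyz": [0,0.0007,0.044],"yaw": 0,"gripper": 0.045},{"xyz": [0,0.0007,0.045],"yaw": 0,"gripper": 0.045},{"xyz": [0,0.0007,0.045],"yaw": 0,"gripper": 0.045},{"xyz": [0,0.0007,0.045],"yaw": 0,"gripper": 0.045}]}}

```text
t: 4.93
tool_pos: [0.549, -0.1884, 0.0615]
tcp_rot: [[0.992, 0.128, 0.002], [0.128, -0.992, -0.002], [0.001, 0.003, -1.0]]
contact_force: [0.8, -0.1, 0.1]
width: 0.0448
```

```bash
python3 - <<'E'
from h import *
togo([.5487,-.1884,.061],7.3)
im=cams.capture("wrist")
g=cv2.cvtColor(im,cv2.COLOR_BGR2HSV)
m=((g[...,1]<40)&(g[...,2]>110)).astype(np.uint8)
n,l,st,ce=cv2.connectedComponentsWithStats(m)
for i in range(1,n):
    if 100<st[i,4]<20000 and st[i,1]<330 and 200<ce[i][0]<360:
        c=max(cv2.findContours((l==i).astype(np.uint8),0,2)[0],key=cv2.contourArea)[:,0]
        w=np.array([ray("wrist",q,.076)[:2] for q in c],np.float32);print(st[i],ce[i],cv2.minAreaRect(w))
E
```

```text
shift mm [-0.3 -0.1  0.5] yaw 0.1 | tcp [ 0.549  -0.1884  0.0615] ang 7.37 tilt [ 0.0016 -0.0024] F [ 0.8 -0.1  0.1] w 0.0448 t 4.9333
[ 271  226   25   78 1865] [282.85254692 263.84075067] ((0.5536239743232727, -0.18800723552703857), (0.040045835077762604, 0.011541883461177349), 6.933258056640625)
```

>>> {"op": "apply_moves", "data": {"steps": [{"xyz": [0,0,0],"yaw": 0,"gripper": 0.02},{"xyz": [0,0,0],"yaw": 0,"gripper": 0.0},{"xyz": [0,0,0],"yaw": 0,"gripper": 0.0},{"xyz": [0,0,0],"yaw": 0,"gripper": 0.0},{"xyz": [0,0,0],"yaw": 0,"gripper": 0.0},{"xyz": [0,0,0],"yaw": 0,"gripper": 0.0},{"xyz": [0,0,0],"yaw": 0,"gripper": 0.0},{"xyz": [0,0,0],"yaw": 0,"gripper": 0.0}]}}

```text
t: 5.65
tool_pos: [0.5493, -0.1885, 0.0619]
tcp_rot: [[0.992, 0.128, 0.002], [0.128, -0.992, -0.003], [0.002, 0.003, -1.0]]
contact_force: [0.2, -0.5, 1.6]
width: 0.0123
```

>>> {"op": "apply_moves", "data": {"steps": [{"xyz": [0,0,-0.005],"yaw": 0,"gripper": 0.0},{"xyz": [0,0,-0.015],"yaw": 0,"gripper": 0.0},{"xyz": [0,0,-0.03],"yaw": 0,"gripper": 0.0},{"xyz": [0,0,-0.05],"yaw": 0,"gripper": 0.0},{"xyz": [0,0,-0.07],"yaw": 0,"gripper": 0.0},{"xyz": [0,0,-0.085],"yaw": 0,"gripper": 0.0},{"xyz": [0,0,-0.085],"yaw": 0,"gripper": 0.0},{"xyz": [0,0,-0.085],"yaw": 0,"gripper": 0.0}]}}

```text
t: 6.32
tool_pos: [0.5495, -0.1884, 0.148]
tcp_rot: [[0.992, 0.128, 0.004], [0.128, -0.992, -0.003], [0.004, 0.004, -1.0]]
contact_force: [-0.4, 0.2, -1.6]
width: 0.0119
```

```bash
python3 -c "
from h import *
togo([.49,.214,.17],-11.6)"
```

```text
shift mm [  -7.3 -406.6  -23.5] yaw 19.0 | tcp [ 0.5495 -0.1884  0.148 ] ang 7.38 tilt [ 0.0042 -0.0031] F [-0.4  0.2 -1.6] w 0.0119 t 6.3167
```

>>> {"op": "apply_moves", "data": {"steps": [{"xyz": [0,-0.02,-0.015],"yaw": 1,"gripper": 0.0},{"xyz": [0,-0.045,-0.023],"yaw": 3,"gripper": 0.0},{"xyz": [0,-0.075,-0.023],"yaw": 5,"gripper": 0.0},{"xyz": [0,-0.105,-0.023],"yaw": 7,"gripper": 0.0},{"xyz": [-0.002,-0.135,-0.023],"yaw": 9,"gripper": 0.0},{"xyz": [-0.003,-0.165,-0.023],"yaw": 11,"gripper": 0.0},{"xyz": [-0.004,-0.19,-0.023],"yaw": 13,"gripper": 0.0},{"xyz": [-0.004,-0.21,-0.023],"yaw": 13,"gripper": 0.0}]}}

```text
t: 6.98
tool_pos: [0.5168, 0.0219, 0.1689]
tcp_rot: [[0.995, -0.097, 0.001], [-0.097, -0.995, -0.003], [0.001, 0.003, -1.0]]
contact_force: [-0.4, -0.0, -1.1]
width: 0.0119
```

```bash
python3 -c "
from h import *
togo([.49,.214,.17],-11.6)"
```

```text
shift mm [ -45.3 -188.6   -1.6] yaw 6.0 | tcp [0.5168 0.0219 0.1689] ang -5.59 tilt [ 0.0011 -0.0027] F [-0.4 -0.  -1.1] w 0.0119 t 6.9833
```

>>> {"op": "apply_moves", "data": {"steps": [{"xyz": [-0.006,-0.028,0],"yaw": 1,"gripper": 0.0},{"xyz": [-0.013,-0.058,0],"yaw": 2,"gripper": 0.0},{"xyz": [-0.021,-0.09,0],"yaw": 3,"gripper": 0.0},{"xyz": [-0.029,-0.122,0],"yaw": 4,"gripper": 0.0},{"xyz": [-0.037,-0.154,0],"yaw": 5,"gripper": 0.0},{"xyz": [-0.043,-0.178,0],"yaw": 6,"gripper": 0.0},{"xyz": [-0.045,-0.189,0],"yaw": 6,"gripper": 0.0},{"xyz": [-0.045,-0.189,0],"yaw": 6,"gripper": 0.0}]}}

```text
t: 7.65
tool_pos: [0.4891, 0.2173, 0.1673]
tcp_rot: [[0.981, -0.195, -0.001], [-0.195, -0.981, -0.002], [-0.0, 0.002, -1.0]]
contact_force: [0.8, 0.3, -1.2]
width: 0.0117
```

```bash
python3 - <<'E'
from h import *
togo([.549,.2024,.17],-11.6)
im=cams.capture("wrist");cv2.imwrite("pics/w3.png",im)
for q,z in[("jig",.01),("tile_center",.03),("stop_slim",.035),("stop_broad",.035)]:
    for d in finder.trace("wrist",q)[:2]:
        c=max(cv2.findContours(d["region"].astype(np.uint8),0,2)[0],key=cv2.contourArea)[:,0]
        w=np.array([ray("wrist",p,z)[:2] for p in c],np.float32)
        (cx,cy),(ww,hh),an=cv2.minAreaRect(w);print(q,round(d["confidence"],2),d["point"],np.round([cx,cy,ww,hh],4),round(an,1))
E
```

```text
shift mm [61.7  2.9 -2.7] yaw 0.3 | tcp [0.4891 0.2173 0.1673] ang -11.26 tilt [-0.0006 -0.0023] F [ 0.8  0.3 -1.2] w 0.0117 t 7.65
jig 0.83 [328.4, 105.4] [0.5402 0.1473 0.2115 0.1712] 78.2
tile_center 0.88 [339.3, 146.5] [0.5367 0.1476 0.0915 0.0788] 78.6
stop_slim 0.64 [267.2, 140.0] [0.5548 0.2137 0.0152 0.0692] 77.9
stop_broad 0.76 [416.6, 139.9] [0.5276 0.0825 0.0435 0.0695] 78.0
```

View pics/w3.png

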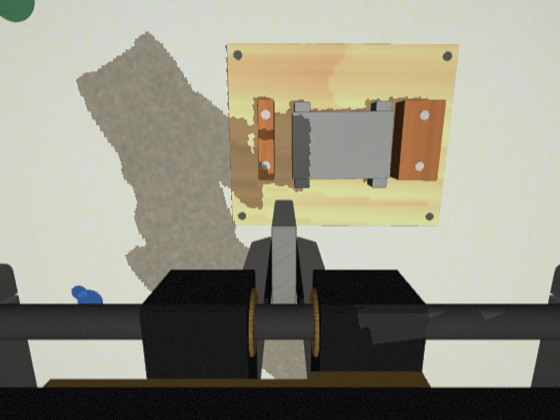

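The wrist view looks along the jig. The slim stop's inner edge is at about col 274 and the tile's edge at col 292, row 140, so the gap is about 17 mm. The held spacer hangs at (284,215). The jig x axis points at -11.9°. I move above the gap.

```bash
python3 -c "
from h import *
togo([.551,.1994,.105],-11.9)"
```

```text
shift mm [61.3 -0.4 63.4] yaw 0.1 | tcp [0.4909 0.2118 0.1683] ang -11.78 tilt [ 0.0009 -0.004 ] F [ 0.3 -0.  -1.3] w 0.0122 t 7.9
```

The arm was still settling during those calls, so I'll take the camera model at the moment of capture from here on.

```bash
cat >> h.py <<'E'
def wristlook(name,qs,show=True):
    m=cams.camera_model("wrist");im=cams.capture("wrist");cv2.imwrite(f"pics/{name}.png",im)
    for q,z in qs:
        for d in finder.trace("wrist",q)[:1]:
            c=max(cv2.findContours(d["region"].astype(np.uint8),0,2)[0],key=cv2.contourArea)[:,0]
            w=np.array([ray(m,p,z)[:2] for p in c],np.float32)
            (cx,cy),(ww,hh),an=cv2.minAreaRect(w);print(q,round(d["confidence"],2),np.round(d["point"]),np.round([cx,cy,ww,hh],4),round(an,1))
    return m,im
E
python3 - <<'E'
from h import *
togo([.551,.1994,.105],-11.9)
m,im=wristlook("w4",[("jig",.01),("tile_center",.03),("stop_slim",.035),("stop_broad",.035)])
togo([.551,.1994,.105],-11.9)
g=im[125:165].astype(int).mean(0)
print([ (c,g[c].astype(int).tolist()) for c in range(250,305,2)])
E
```

```text
shift mm [61.3 -0.4 63.4] yaw 0.1 | tcp [0.4909 0.2118 0.1683] ang -11.78 tilt [ 0.0009 -0.004 ] F [ 0.3 -0.  -1.3] w 0.0122 t 7.9
jig 0.72 [324. 107.] [0.5396 0.1526 0.2093 0.1692] 78.5
tile_center 0.64 [335. 148.] [0.5357 0.1538 0.0909 0.0765] 79.8
stop_slim 0.71 [259. 144.] [0.5532 0.219  0.0155 0.0695] 78.2
stop_broad 0.82 [407. 144.] [0.5266 0.0888 0.0429 0.069 ] 78.9
shift mm [61.9  1.6 63.6] yaw 0.2 | tcp [0.4906 0.2136 0.1685] ang -11.66 tilt [ 0.0012 -0.0028] F [ 0.  -0.  -2.1] w 0.0119 t 8.15
[(250, [91, 128, 154]), (252, [57, 94, 141]), (254, [60, 101, 157]), (256, [62, 104, 162]), (258, [60, 101, 156]), (260, [61, 102, 158]), (262, [63, 107, 165]), (264, [64, 108, 168]), (266, [61, 104, 162]), (268, [54, 79, 100]), (270, [92, 129, 156]), (272, [91, 128, 155]), (274, [91, 128, 155]), (276, [91, 128, 155]), (278, [91, 128, 155]), (280, [91, 127, 155]), (282, [91, 128, 155]), (284, [90, 127, 154]), (286, [75, 79, 80]), (288, [90, 92, 90]), (290, [89, 91, 90]), (292, [89, 91, 90]), (294, [89, 91, 90]), (296, [88, 91, 90]), (298, [88, 90, 89]), (300, [89, 91, 89]), (302, [88, 91, 89]), (304, [88, 90, 89])]
```

```bash
cat >> h.py <<'E'
def gap(rows):
    s=r.state();m=cams.camera_model("wrist");im=cams.capture("wrist")
    R=np.array(s["tcp_rot"]);out=[]
    hs=cv2.cvtColor(im,cv2.COLOR_BGR2HSV)
    for rw in rows:
        sat=hs[rw,:,1].astype(int);b=im[rw].astype(int)
        red=(b[:,2]>2.1*b[:,0])&(b[:,2]-b[:,1]>25)   # orange-brown stop
        gr=sat<25; gr&=b[:,2]<150
        a=np.where(red[180:330])[0]+180
        a=a[a<a[0]+60]
        e1=a.max()+.5; t=[c for c in range(int(e1)+4,400) if gr[c:c+6].all()]
        e2=t[0]-.5
        p=[R.T@(ray(m,(e1,rw),.035)-s["tool_pos"]),R.T@(ray(m,(e2,rw),.03)-s["tool_pos"])]
        out.append([rw,e1,e2,round(p[0][0]*1e3,1),round(p[0][1]*1e3,1),round(p[1][0]*1e3,1),round(p[1][1]*1e3,1)])
    print(np.round(s["t"],2),np.round(s["tool_pos"],4),np.round(np.array(m["extrinsics"])[:3,3],4));print(np.array(out))
    return im
E
python3 - <<'E'
from h import *
for i in range(3): gap((120,135,150,160))
E
```

```text
8.15 [0.4906 0.2136 0.1685] [0.307  0.4148 0.4378]
[[120.  269.5 287.5  79.2 -11.9  79.4   3.9]
 [135.  268.5 287.5  66.4 -12.9  66.4   4. ]
 [150.  269.5 288.5  53.4 -12.1  53.2   4.9]
 [160.  270.5 288.5  44.5 -11.3  44.2   5. ]]
8.2 [0.4906 0.2138 0.1685] [0.3071 0.4148 0.4377]
[[120.  269.5 287.5  79.2 -11.9  79.4   3.9]
 [135.  269.5 288.5  66.4 -12.   66.4   4.9]
 [150.  270.5 288.5  53.3 -11.2  53.1   4.9]
 [160.  269.5 288.5  44.5 -12.2  44.1   5. ]]
8.25 [0.4905 0.214  0.1685] [0.3071 0.4148 0.4377]
[[120.  270.5 288.5  79.1 -11.1  79.4   4.8]
 [135.  269.5 288.5  66.4 -12.   66.4   4.8]
 [150.  269.5 288.5  53.3 -12.2  53.1   4.9]
 [160.  270.5 288.5  44.5 -11.3  44.1   4.9]]
```

Settled reading: the gap runs from -11.8 to +4.6 mm in tool y, which is 16.4 mm wide and centred at -3.6. The gap's middle is 60 mm ahead.

>>> {"op": "apply_moves", "data": {"steps": [{"xyz": [0.012,-0.0036,0.01],"yaw": 0,"gripper": 0.0},{"xyz": [0.028,-0.0036,0.025],"yaw": 0,"gripper": 0.0},{"xyz": [0.044,-0.0036,0.04],"yaw": 0,"gripper": 0.0},{"xyz": [0.055,-0.0036,0.053],"yaw": 0,"gripper": 0.0},{"xyz": [0.06,-0.0036,0.06],"yaw": 0,"gripper": 0.0},{"xyz": [0.06,-0.0036,0.06],"yaw": 0,"gripper": 0.0},{"xyz": [0.06,-0.0036,0.06],"yaw": 0,"gripper": 0.0},{"xyz": [0.06,-0.0036,0.06],"yaw": 0,"gripper": 0.0}]}}

```text
t: 8.97
tool_pos: [0.5495, 0.206, 0.1091]
tcp_rot: [[0.98, -0.201, 0.001], [-0.201, -0.98, -0.002], [0.002, 0.002, -1.0]]
contact_force: [-0.4, -0.2, -0.3]
width: 0.0117
```

```bash
python3 - <<'E'
from h import *
gap((150,));
import time
for i in range(4): cams.capture("top")
m,im=wristlook("w5",[("stop_slim",.035),("tile_center",.03)])
togo([.551,.1994,.105],-11.6)
E
```

```text
Traceback (most recent call last):
  File "h.py", line 33, in gap
    a=a[a<a[0]+60]
          ~^^^
IndexError: index 0 is out of bounds for axis 0 with size 0
```

```bash
python3 - <<'E'
from h import *
for i in range(3): cams.capture("top")
togo([.551,.1994,.105],-11.6)
m,im=wristlook("w5",[("stop_slim",.035),("tile_center",.03)])
togo([.551,.1994,.105],-11.6)
E
```

```text
shift mm [2.4 6.3 4.4] yaw 0.0 | tcp [0.5499 0.206  0.1093] ang -11.57 tilt [ 0.002 -0.002] F [ 0.2  0.9 -1.1] w 0.012 t 9.1667
stop_slim 0.96 [262. 204.] [0.5664 0.2172 0.0141 0.0473] 78.1
tile_center 0.63 [356. 222.] [0.5374 0.1537 0.0899 0.0768] 79.2
shift mm [2.2 6.  4. ] yaw 0.0 | tcp [0.55   0.2057 0.109 ] ang -11.59 tilt [ 0.0017 -0.0023] F [ 0.1 -0.3 -1.2] w 0.0117 t 9.3167
```

View pics/w5.png

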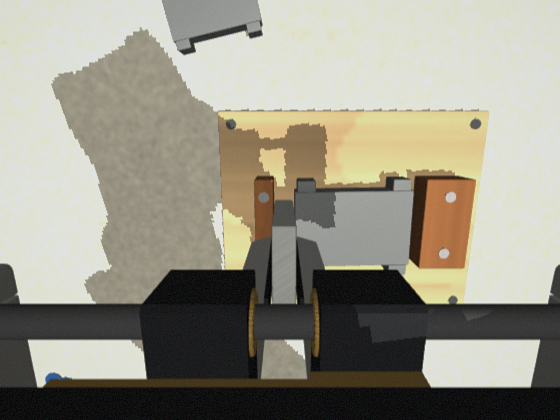

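The held spacer (273–295, row 205) hangs between the stop's inner edge (col 274, lower down) and the tile's edge (col 295). Clearances come out at about 1.6 and 2.5 mm, so I shift 0.4 mm and lower it.

>>> {"op": "apply_moves", "data": {"steps": [{"xyz": [0.0005,0.0004,0.005],"yaw": 0,"gripper": 0.0},{"xyz": [0.0005,0.0004,0.012],"yaw": 0,"gripper": 0.0},{"xyz": [0.0005,0.0004,0.019],"yaw": 0,"gripper": 0.0},{"xyz": [0.0005,0.0004,0.025],"yaw": 0,"gripper": 0.0},{"xyz": [0.0005,0.0004,0.028],"yaw": 0,"gripper": 0.0},{"xyz": [0.0005,0.0004,0.03],"yaw": 0,"gripper": 0.0},{"xyz": [0.0005,0.0004,0.03],"yaw": 0,"gripper": 0.0},{"xyz": [0.0005,0.0004,0.03],"yaw": 0,"gripper": 0.0}]}}

```text
t: 9.98
tool_pos: [0.5505, 0.2051, 0.0788]
tcp_rot: [[0.98, -0.201, 0.002], [-0.201, -0.98, -0.002], [0.002, 0.002, -1.0]]
contact_force: [-1.0, 0.4, -1.3]
width: 0.0114
```

```bash
python3 - <<'E'
from h import *
for i in range(3): cams.capture("top")
togo([.55,.2055,.062],-11.6)
E
```

```text
shift mm [-0.8 -0.1 17.3] yaw 0.0 | tcp [0.5507 0.2053 0.0793] ang -11.59 tilt [ 0.0023 -0.0021] F [ 0.5 -0.2 -1.7] w 0.0121 t 10.1333
```

No side contact with the bottom at z≈27 mm. I continue down.

>>> {"op": "apply_moves", "data": {"steps": [{"xyz": [-0.0003,0,0.004],"yaw": 0,"gripper": 0.0},{"xyz": [-0.0003,0,0.008],"yaw": 0,"gripper": 0.0},{"xyz": [-0.0003,0,0.012],"yaw": 0,"gripper": 0.0},{"xyz": [-0.0003,0,0.015],"yaw": 0,"gripper": 0.0},{"xyz": [-0.0003,0,0.016],"yaw": 0,"gripper": 0.0},{"xyz": [-0.0003,0,0.0165],"yaw": 0,"gripper": 0.0},{"xyz": [-0.0003,0,0.017],"yaw": 0,"gripper": 0.0},{"xyz": [-0.0003,0,0.0175],"yaw": 0,"gripper": 0.0}]}}

```text
t: 10.8
tool_pos: [0.5506, 0.2053, 0.0619]
tcp_rot: [[0.98, -0.201, 0.002], [-0.201, -0.98, -0.002], [0.003, 0.002, -1.0]]
contact_force: [-1.2, 0.1, 4.1]
width: 0.0122
```

```bash
python3 - <<'E'
from h import *
togo([.55,.2055,.0615],-11.6)
for i in range(2): cams.capture("top")
togo([.55,.2055,.0615],-11.6)
E
```

```text
shift mm [-0.6 -0.1  0.4] yaw 0.0 | tcp [0.5506 0.2053 0.0619] ang -11.59 tilt [ 0.0025 -0.002 ] F [-1.2  0.1  4.1] w 0.0122 t 10.8
shift mm [-0.5 -0.1  0.4] yaw 0.0 | tcp [0.5505 0.2053 0.0619] ang -11.59 tilt [ 0.0024 -0.002 ] F [-0.2 -0.1 -0.5] w 0.0116 t 10.9
```

>>> {"op": "apply_moves", "data": {"steps": [{"xyz": [0,0,0.001],"yaw": 0,"gripper": 0.0},{"xyz": [0,0,0.001],"yaw": 0,"gripper": 0.0},{"xyz": [0,0,0.001],"yaw": 0,"gripper": 0.0},{"xyz": [0,0,0.0015],"yaw": 0,"gripper": 0.0},{"xyz": [0,0,0.0015],"yaw": 0,"gripper": 0.0},{"xyz": [0,0,0.0015],"yaw": 0,"gripper": 0.0},{"xyz": [0,0,0.0015],"yaw": 0,"gripper": 0.0},{"xyz": [0,0,0.0015],"yaw": 0,"gripper": 0.0}]}}

```text
t: 11.57
tool_pos: [0.5506, 0.2053, 0.0619]
tcp_rot: [[0.98, -0.201, 0.003], [-0.201, -0.98, -0.002], [0.003, 0.001, -1.0]]
contact_force: [-2.9, -0.7, 10.3]
width: 0.0116
```

The spacer is firmly on the board: 10 N up and z unchanged. I release it and rise.

>>> {"op": "apply_moves", "data": {"steps": [{"xyz": [0,0,0],"yaw": 0,"gripper": 0.0},{"xyz": [0,0,0],"yaw": 0,"gripper": 0.02},{"xyz": [0,0,0],"yaw": 0,"gripper": 0.03},{"xyz": [0,0,0],"yaw": 0,"gripper": 0.04},{"xyz": [0,0,0],"yaw": 0,"gripper": 0.04},{"xyz": [0,0,-0.005],"yaw": 0,"gripper": 0.04},{"xyz": [0,0,-0.015],"yaw": 0,"gripper": 0.04},{"xyz": [0,0,-0.03],"yaw": 0,"gripper": 0.04}]}}

```text
t: 12.23
tool_pos: [0.5498, 0.205, 0.0918]
tcp_rot: [[0.98, -0.201, 0.001], [-0.201, -0.98, -0.002], [0.001, 0.002, -1.0]]
contact_force: [0.1, 0.2, 0.3]
width: 0.0403
```

>>> {"op": "apply_moves", "data": {"steps": [{"xyz": [0,0,-0.02],"yaw": 0,"gripper": 0.06},{"xyz": [0,0,-0.04],"yaw": 0,"gripper": 0.06},{"xyz": [-0.02,0.01,-0.06],"yaw": 0,"gripper": 0.06},{"xyz": [-0.04,0.025,-0.08],"yaw": 0,"gripper": 0.08},{"xyz": [-0.055,0.045,-0.095],"yaw": 0,"gripper": 0.08},{"xyz": [-0.06,0.052,-0.1],"yaw": 0,"gripper": 0.08},{"xyz": [-0.06,0.052,-0.1],"yaw": 0,"gripper": 0.08},{"xyz": [-0.06,0.052,-0.1],"yaw": 0,"gripper": 0.08}]}}

```text
t: 12.9
tool_pos: [0.4815, 0.1669, 0.1925]
tcp_rot: [[0.979, -0.201, 0.003], [-0.201, -0.98, -0.001], [0.003, 0.001, -1.0]]
contact_force: [0.0, 0.4, -0.2]
width: 0.0802
```

```bash
python3 - <<'E'
from h import *
for i in range(4): cams.capture("top")
togo([.536,.153,.12],78.4)
m,im=wristlook("w6",[("spacer_center",.076),("tile_center",.03),("stop_slim",.035),("stop_broad",.035),("jig",.01)])
togo([.536,.153,.12],78.4)
E
```

```text
shift mm [56.7  2.5 71. ] yaw -90.0 | tcp [0.481  0.167  0.1909] ang -11.56 tilt [ 0.0001 -0.0027] F [0.1 0.8 0.3] w 0.0802 t 13.1
spacer_center 0.86 [226. 145.] [0.5501 0.2002 0.021  0.0488] 78.5
tile_center 0.72 [318. 289.] [0.3814 0.149  0.053  0.034 ] 78.4
stop_slim 0.91 [211. 141.] [0.5527 0.2185 0.0167 0.0691] 78.8
jig 0.97 [281. 110.] [0.5398 0.1523 0.2098 0.1707] 78.5
shift mm [57.   1.8 71.5] yaw -90.0 | tcp [0.4805 0.1665 0.1915] ang -11.59 tilt [ 0.0003 -0.0027] F [ 0.5 -0.1 -0.8] w 0.0802 t 13.4
```

View pics/w6.png

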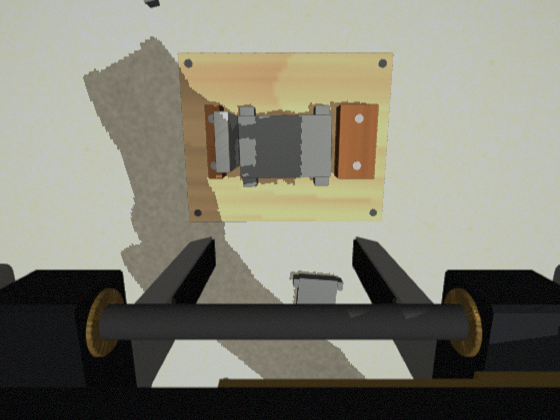

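The spacer stands upright in the gap, with its top at px (222,140). The tile spans cols 238–331, rows 114–177. I turn 90° and go above the tile.

>>> {"op": "apply_moves", "data": {"steps": [{"xyz": [0.01,0,0],"yaw": -7,"gripper": 0.09},{"xyz": [0.02,0.0,0],"yaw": -14,"gripper": 0.09},{"xyz": [0.03,0.001,0],"yaw": -21,"gripper": 0.09},{"xyz": [0.04,0.001,0],"yaw": -28,"gripper": 0.09},{"xyz": [0.05,0.002,0],"yaw": -35,"gripper": 0.09},{"xyz": [0.057,0.002,0],"yaw": -42,"gripper": 0.09},{"xyz": [0.057,0.002,0],"yaw": -49,"gripper": 0.09},{"xyz": [0.057,0.002,0],"yaw": -56,"gripper": 0.09}]}}

```text
t: 14.07
tool_pos: [0.5364, 0.1527, 0.1913]
tcp_rot: [[0.711, 0.703, 0.0], [0.703, -0.711, -0.003], [-0.002, 0.002, -1.0]]
contact_force: [-0.8, -0.7, 0.6]
width: 0.0901
```

```bash
python3 -c "
from h import *
togo([.536,.145,.15],78.4)"
```

```text
shift mm [-5.6  5.1 41.3] yaw -33.7 | tcp [0.5364 0.1527 0.1913] ang 44.7 tilt [ 0.0003 -0.0028] F [-0.8 -0.7  0.6] w 0.0901 t 14.0667
```

>>> {"op": "apply_moves", "data": {"steps": [{"xyz": [-0.005,0.004,0],"yaw": -6,"gripper": 0.094},{"xyz": [-0.012,0.008,0.01],"yaw": -12,"gripper": 0.094},{"xyz": [-0.02,0.013,0.02],"yaw": -18,"gripper": 0.094},{"xyz": [-0.028,0.018,0.03],"yaw": -24,"gripper": 0.094},{"xyz": [-0.033,0.0216,0.04],"yaw": -30,"gripper": 0.094},{"xyz": [-0.033,0.0216,0.04],"yaw": -33.7,"gripper": 0.094},{"xyz": [-0.033,0.0216,0.04],"yaw": -33.7,"gripper": 0.094},{"xyz": [-0.033,0.0216,0.04],"yaw": -33.7,"gripper": 0.094}]}}

```text
t: 14.73
tool_pos: [0.5284, 0.114, 0.1513]
tcp_rot: [[0.203, 0.979, 0.0], [0.979, -0.203, -0.002], [-0.002, 0.001, -1.0]]
contact_force: [-0.5, 0.2, -0.4]
width: 0.094
```

```bash
python3 - <<'E'
from h import *
for i in range(4): cams.capture("top")
togo([.536,.153,.031],78.4)
m,im=wristlook("w7",[("spacer_center",.076),("tile_center",.03),("stop_broad",.035),("jig",.01)])
togo([.536,.153,.031],78.4)
E
```

```text
shift mm [ 39.6  -0.6 120.6] yaw -0.0 | tcp [0.5285 0.1144 0.1517] ang 78.37 tilt [ 0.0012 -0.0027] F [-0.  -0.7 -0.3] w 0.0941 t 14.9333
spacer_center 0.66 [290.  99.] [0.5501 0.2032 0.0158 0.0497] 78.5
tile_center 0.71 [ 94. 200.] [0.3652 0.157  0.0549 0.0678] 73.9
stop_broad 0.84 [289. 240.] [0.5262 0.0887 0.0415 0.0696] 78.4
jig 0.77 [316. 140.] [0.5393 0.1535 0.2093 0.1693] 78.5
shift mm [ 39.9  -0.3 120.4] yaw 0.0 | tcp [0.5282 0.1142 0.1515] ang 78.41 tilt [ 0.0006 -0.0029] F [ 0.2 -0.4 -0.2] w 0.0939 t 15.1833
```

View pics/w7.png

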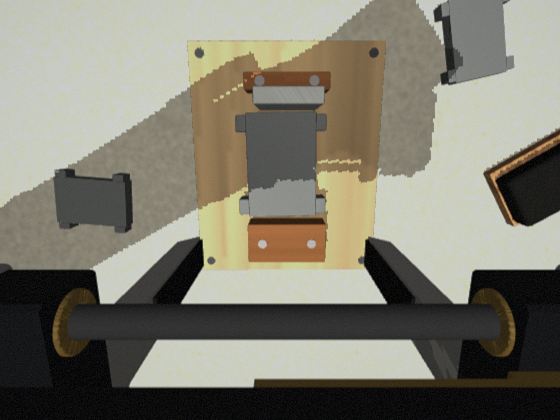

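The tile's body spans cols 247–316, rows 112–216. The spacer is against the far gap at (289,97), and the stops show at rows 80 and 240.

```bash
python3 - <<'E'
from h import *
s=r.state();R=np.array(s["tcp_rot"]);m=cams.camera_model("wrist")
im=cams.capture("wrist")
f=lambda p,z:np.round(1e3*(R.T@(ray(m,p,z)-s["tool_pos"])),1)
for p in[(236,120),(326,120),(241,205),(324,205),(281.5,112),(281.5,216)]:print(p,f(p,.03)[:2])
for p in[(253,88),(325,88)]:print("sp",p,f(p,.076)[:2])
for rw in(140,150,160,170,175):
    b=im[rw].astype(int);g=(b.max(1)-b.min(1))<14
    c=np.where(g[225:345])[0]+225;print(rw,c.min(),c.max(),f((c.min()-.5,rw),.03)[:2],f((c.max()+.5,rw),.03)[:2])
E
```

```text
(236, 120) [ 78.1 -39.8]
(326, 120) [78.2 35.8]
(241, 205) [  5.2 -37.7]
(324, 205) [ 5.2 36.3]
(281.5, 112) [84.6 -1.6]
(281.5, 216) [-4.9 -1.6]
sp (253, 88) [ 97.4 -20.9]
sp (325, 88) [97.5 28.6]
140 247 315 [ 61.8 -31.4] [61.8 27.3]
150 247 315 [ 53.4 -31.6] [53.5 27.5]
160 248 315 [ 44.9 -30.9] [45.  27.7]
170 248 315 [ 36.3 -31.1] [36.4 28. ]
175 248 315 [ 31.9 -31.3] [32.  28.1]
```

>>> {"op": "apply_moves", "data": {"steps": [{"xyz": [0.01,-0.0017,0.01],"yaw": 0,"gripper": 0.094},{"xyz": [0.02,-0.0017,0.03],"yaw": 0,"gripper": 0.094},{"xyz": [0.03,-0.0017,0.05],"yaw": 0,"gripper": 0.094},{"xyz": [0.037,-0.0017,0.07],"yaw": 0,"gripper": 0.094},{"xyz": [0.04,-0.0017,0.085],"yaw": 0,"gripper": 0.094},{"xyz": [0.04,-0.0017,0.09],"yaw": 0,"gripper": 0.094},{"xyz": [0.04,-0.0017,0.09],"yaw": 0,"gripper": 0.094},{"xyz": [0.04,-0.0017,0.09],"yaw": 0,"gripper": 0.094}]}}

```text
t: 15.9
tool_pos: [0.5345, 0.1535, 0.0613]
tcp_rot: [[0.201, 0.98, 0.0], [0.98, -0.201, -0.003], [-0.003, 0.001, -1.0]]
contact_force: [-0.3, 0.0, 0.5]
width: 0.0942
```

```bash
python3 - <<'E'
from h import *
for i in range(3): cams.capture("top")
togo([.536,.153,.0315],78.45)
E
```

```text
shift mm [-0.2  0.6 30.8] yaw -0.1 | tcp [0.5353 0.1534 0.0623] ang 78.37 tilt [ 0.0022 -0.0024] F [ 0.3 -0.3  0.3] w 0.0937 t 16.05
```

>>> {"op": "apply_moves", "data": {"steps": [{"xyz": [0,-0.0007,0.008],"yaw": -0.1,"gripper": 0.094},{"xyz": [0,-0.0007,0.016],"yaw": -0.1,"gripper": 0.094},{"xyz": [0,-0.0007,0.023],"yaw": -0.1,"gripper": 0.094},{"xyz": [0,-0.0007,0.028],"yaw": -0.1,"gripper": 0.094},{"xyz": [0,-0.0007,0.0305],"yaw": -0.1,"gripper": 0.094},{"xyz": [0,-0.0007,0.0305],"yaw": -0.1,"gripper": 0.094},{"xyz": [0,-0.0007,0.0305],"yaw": -0.1,"gripper": 0.094},{"xyz": [0,-0.0007,0.0305],"yaw": -0.1,"gripper": 0.094}]}}

```text
t: 16.72
tool_pos: [0.5349, 0.1535, 0.0319]
tcp_rot: [[0.2, 0.98, 0.002], [0.98, -0.2, -0.002], [-0.002, 0.003, -1.0]]
contact_force: [-0.1, 0.4, 1.5]
width: 0.0941
```

```bash
python3 - <<'E'
from h import *
for i in range(3): cams.capture("top")
togo([.5346,.1537,.0315],78.45)
E
```

```text
shift mm [ 0.2 -0.4  0.6] yaw 0.0 | tcp [0.5349 0.1535 0.0321] ang 78.46 tilt [ 0.0027 -0.0022] F [ 0.   0.4 -0.5] w 0.0938 t 16.8667
```

Now I close on the tile.

>>> {"op": "apply_moves", "data": {"steps": [{"xyz": [0,-0.0003,0.0],"yaw": 0,"gripper": 0.08},{"xyz": [0,-0.0003,0.0],"yaw": 0,"gripper": 0.07},{"xyz": [0,-0.0003,0.0],"yaw": 0,"gripper": 0.06},{"xyz": [0,-0.0003,0.0],"yaw": 0,"gripper": 0.05},{"xyz": [0,-0.0003,0.0],"yaw": 0,"gripper": 0.04},{"xyz": [0,-0.0003,0.0],"yaw": 0,"gripper": 0.04},{"xyz": [0,-0.0003,0.0],"yaw": 0,"gripper": 0.04},{"xyz": [0,-0.0003,0.0],"yaw": 0,"gripper": 0.04}]}}

```text
t: 17.53
tool_pos: [0.5346, 0.1535, 0.0321]
tcp_rot: [[0.2, 0.98, 0.003], [0.98, -0.2, -0.002], [-0.002, 0.003, -1.0]]
contact_force: [0.0, -0.7, 0.8]
width: 0.0594
```

```bash
python3 - <<'E'
from h import *
for i in range(3): cams.capture("top")
togo([.5346,.1537,.0315],78.45)
print(r.state()["q"],r.state()["torque"])
E
```

```text
shift mm [ 0.2 -0.1  0.6] yaw 0.0 | tcp [0.5347 0.1535 0.0321] ang 78.46 tilt [ 0.0028 -0.0023] F [-0.  -0.9  0.7] w 0.0597 t 17.6833
[-0.22151752  0.77813274 -0.17105135  1.92073386  0.27757354  0.46361559
 -0.79458326] [-0.02096724  0.0051842   0.01295702]
```

>>> {"op": "apply_moves", "data": {"steps": [{"xyz": [0.0006,0,0.0],"yaw": 0,"gripper": 0.04},{"xyz": [0.0012,0,0.0],"yaw": 0,"gripper": 0.04},{"xyz": [0.0018,0,0.0],"yaw": 0,"gripper": 0.04},{"xyz": [0.0024,0,0.0],"yaw": 0,"gripper": 0.04},{"xyz": [0.003,0,0.0],"yaw": 0,"gripper": 0.04},{"xyz": [0.0035,0,0.0],"yaw": 0,"gripper": 0.04},{"xyz": [0.004,0,0.0],"yaw": 0,"gripper": 0.04},{"xyz": [0.004,0,0.0],"yaw": 0,"gripper": 0.04}]}}

```text
t: 18.35
tool_pos: [0.5354, 0.1573, 0.0321]
tcp_rot: [[0.2, 0.98, 0.003], [0.98, -0.2, -0.003], [-0.002, 0.003, -1.0]]
contact_force: [0.1, -2.8, 1.6]
width: 0.0596
```

```bash
python3 - <<'E'
from h import *
for i in range(2): cams.capture("top")
togo([.5346,.1537,.0315],78.45)
E
```

```text
shift mm [-3.6 -0.1  0.6] yaw 0.0 | tcp [0.5354 0.1573 0.0321] ang 78.46 tilt [ 0.0026 -0.0025] F [-0.5 -1.9  2.7] w 0.0597 t 18.45
```

>>> {"op": "apply_moves", "data": {"steps": [{"xyz": [0.0004,0,0.0],"yaw": 0,"gripper": 0.04},{"xyz": [0.0008,0,0.0],"yaw": 0,"gripper": 0.04},{"xyz": [0.0012,0,0.0],"yaw": 0,"gripper": 0.04},{"xyz": [0.0016,0,0.0],"yaw": 0,"gripper": 0.04},{"xyz": [0.002,0,0.0],"yaw": 0,"gripper": 0.04},{"xyz": [0.002,0,0.0],"yaw": 0,"gripper": 0.04},{"xyz": [0.002,0,0.0],"yaw": 0,"gripper": 0.04},{"xyz": [0.002,0,0.0],"yaw": 0,"gripper": 0.04}]}}

```text
t: 19.12
tool_pos: [0.5355, 0.1578, 0.0321]
tcp_rot: [[0.201, 0.98, 0.002], [0.98, -0.201, -0.004], [-0.004, 0.003, -1.0]]
contact_force: [-1.7, -5.6, 4.1]
width: 0.0595
```

```bash
python3 - <<'E'
from h import *
for i in range(2): cams.capture("top")
togo([.5346,.1537,.0315],78.45)
E
```

```text
shift mm [-4.2 -0.1  0.6] yaw -0.0 | tcp [0.5355 0.1578 0.0321] ang 78.41 tilt [ 0.0017 -0.0045] F [-1.  -5.2  4.6] w 0.0595 t 19.2167
```

Contact came after 4.3 mm, which matches the expected 4.4 mm. Now I press harder.

>>> {"op": "apply_moves", "data": {"steps": [{"xyz": [0.0015,0,0.0],"yaw": 0,"gripper": 0.04},{"xyz": [0.002,0,0.0],"yaw": 0,"gripper": 0.04},{"xyz": [0.0025,0,0.0],"yaw": 0,"gripper": 0.04},{"xyz": [0.003,0,0.0],"yaw": 0,"gripper": 0.04},{"xyz": [0.0035,0,0.0],"yaw": 0,"gripper": 0.04},{"xyz": [0.0035,0,0.0],"yaw": 0,"gripper": 0.04},{"xyz": [0.0035,0,0.0],"yaw": 0,"gripper": 0.04},{"xyz": [0.0035,0,0.0],"yaw": 0,"gripper": 0.04}]}}

```text
t: 19.88
tool_pos: [0.5354, 0.158, 0.0321]
tcp_rot: [[0.203, 0.979, -0.001], [0.979, -0.203, -0.009], [-0.009, 0.001, -1.0]]
contact_force: [-1.5, -9.3, 5.7]
width: 0.0597
```

```bash
python3 - <<'E'
from h import *
togo([.5346,.1537,.0315],78.45)
m,im=wristlook("w8",[("spacer_center",.076),("stop_slim",.035)])
print(r.state()["torque"])
t=cams.capture("top");s=cams.capture("scene")
o=np.zeros((400,800,3),np.uint8);o[:390,:390]=cv2.resize(t[165:295,100:230],(390,390),interpolation=2);o[:390,400:790]=cv2.resize(s[170:300,310:440],(390,390),interpolation=2)
cv2.imwrite("pics/ts8.png",o)
togo([.5346,.1537,.0315],78.45)
E
```

```text
shift mm [-4.4  0.1  0.7] yaw -0.1 | tcp [0.5354 0.158  0.0321] ang 78.31 tilt [-0.0005 -0.0088] F [-1.5 -9.3  5.7] w 0.0597 t 19.8833
spacer_center 0.67 [297. 173.] [0.5514 0.2087 0.0152 0.0502] 78.4
stop_slim 0.57 [292. 138.] [0.5529 0.2206 0.0141 0.0696] 78.8
[-1.9796758   0.19441278 -0.05913894]
shift mm [-4.3  0.1  0.7] yaw -0.1 | tcp [0.5354 0.1579 0.0321] ang 78.3 tilt [-0.0006 -0.0089] F [-1.6 -7.3  5.5] w 0.0599 t 20.1333
```

View pics/w8.png

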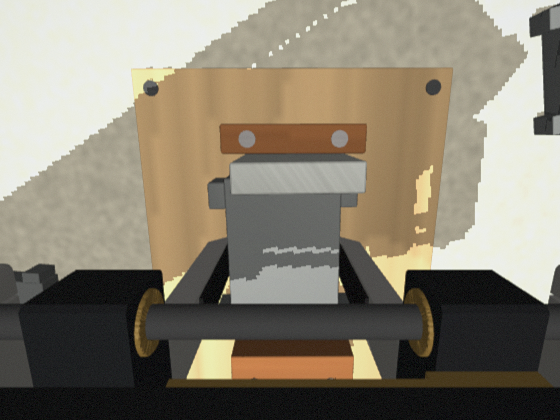

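View pics/ts8.png

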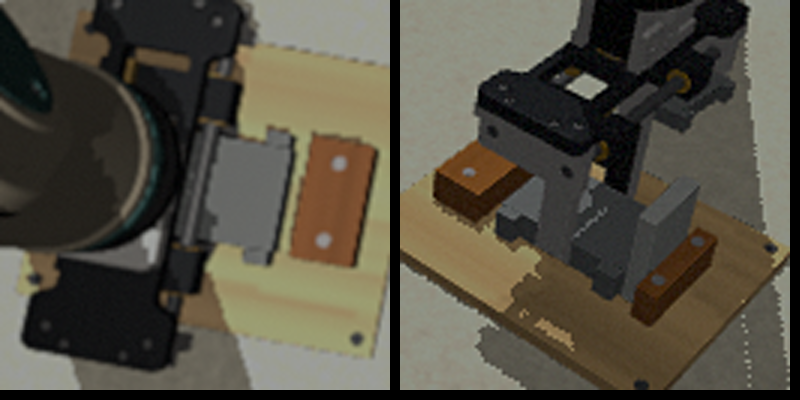

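The wrist and scene views agree. The spacer's top face (298,178) stands directly in front of the slim stop (rows 125–153), and the tile front is flush against the spacer. The narrow gap on the broad-stop side has opened up. The push is steady at about 8–9 N, and the tool tilts only 0.5°. Handing in.

```bash
python3 -c "
from h import *
print(r.job_done()); togo([.5346,.1537,.0315],78.45)"
```

```text
the job is handed in; nothing more can be done
None
the job is handed in; nothing more can be done
```

I finished the job and handed it in at about 20 s of the 58 s allowed; no verdict was reported. I took the plain spacer from the rack and stood it on the board in the roughly 16.4 mm gap beside the slim stop. It stands about 1 mm from the middle of the gap. After letting it go, I gripped only the tile and slid it 4.3 mm (4.4 mm expected) until tile, spacer and stop closed up.

**Last checks that passed:**
- The push was steady at 7–9 N, with the tile still held at a 59.7 mm opening.
- The wrist and scene pictures show the spacer upright and flush between stop and tile. The tool's angle was within about 0.2° of the jig's.
- The arm never touched the scraper, glue bottle or sanding block. I did not take a closing picture of them.

**Checks that were less clean:**
- The gripper leaned about 0.5° under the push, so the tile's rear edge could be lifted by a few tenths of a millimetre. The 5.5 N upward force suggests the tile is still pressed onto the board.
- The top camera and some early wrist readings, taken while the arm was settling, were 3–5 mm off. I placed the spacer from settled wrist views instead.
- In the last two wrist looks from beside the jig, the network reported one of the smaller tiles when asked for the tile. I measured the tile's edges myself instead.

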